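# Fill the curing fixture and hold its hidden bolt head

### The job

Finish the row on the curing fixture: lay the small cast bar that lies on the worktop squarely on the cork mat in the empty bay, in line beside the other two bars, and let go of it. Then reach down into the narrow gap behind the fixture's steel bracket and grip the hidden head of the bolt whose nut carries the drooping spanner, squeezing its two flat sides so that the spanner comes up level and the bolt cannot turn while a colleague tightens the nut. Finish while still holding the head, do not touch the spanner, and leave everything else where it stands.

Things in the scene. Friction and masses are not known exactly. Their poses are not given: they have to be found in the camera images.
- sample_bar: the loose cast bar on the worktop, sandy, 44 wide x 98 long x 16 mm high, sides drafted (top face 35 x 89 mm), 0.12 kg. Origin: centre of its underside; its own x runs across the 44 mm width, y along its length, z up. Pinch it across the width.
- bay_mat: thin cork mat 48 x 102 x 1.5 mm, fixed on the base in the empty bay (any of three, 88 mm centre to centre); its upper face is 51.5 mm above the worktop. Origin: centre of its underside; x across, y along its length, the direction that the bar's length shall have (either way round). 44 mm is free between the laid bar and a neighbour.
- row_bar_1: one of two like bars already lying in the row on the fixture, 44 x 98 x 16 mm, origin at the centre of its underside, y along its length. To be left alone.
- row_bar_2: the other bar already in the row, same sizes. To be left alone.
- fixture: fixed: wooden base 214 x 250 mm, top (the shelf for the row) at z = 50 mm; upright steel bracket 240 wide, 8 thick, top edge at z = 155 mm; behind it a 44 mm gap (floor at z = 56), then a rear plate as high. Origin: on the worktop under the bracket's middle; x points back into the gap, y left along the bracket. Gap x = 4 to 48 mm, bars centred at x = -95. Bolts at y = -55 and +55 mm, z = 123 mm.
- bolt_head: rectangular T-head of the loose bolt (left or right of two), in the gap: 14 mm across its flats (y), 40 long (z, upright when the spanner is level), 20 along the bolt (x). Origin: its centre, mid-gap, fixture x = 26 mm, z = 123, 32 mm below the bracket's edge. It can only turn; fingers closing level along the bracket square it up. The other bolt is tight, with a thin nut only.
- spanner: steel ring spanner on the nut of the loose bolt, in front of the bracket, about 125 mm over all, fixed to the bolt. Origin: the ring's centre, on the bolt's axis, 20 mm in front of the bracket's middle plane; its handle points along its own y (to the left, drooping).
- tie_bolt (a joint): turn of the loose bolt with head, nut and spanner, rad: 0 = spanner level and head upright, positive = spanner drooping. Its weight (about 0.1 N m) lets it droop to its stop at 0.3 when nobody holds it.
- grey_block: bystander: grey cast block 56 x 76 x 61 mm
- rose_bar: bystander: large reddish cast bar 72 x 102 x 24 mm on the worktop
- mixing_cup: bystander: white cup, 79 mm wide, 88 mm high
- marker: bystander: black marker, 130 mm long, 18 mm high, lying near the front edge

How it is judged (in metres and radians):
On the way, in this order (a step that is already met when the one before it is completed fails the run):
1. the loose bar lies on the mat in the empty bay, in line, released (x of sample_bar in the frame of bay_mat between -0.012 and 0.012 m and y of sample_bar in the frame of bay_mat between -0.012 and 0.012 m and z of sample_bar in the frame of bay_mat below 0.007 m and angle between the y axis of sample_bar and the y axis of bay_mat, either way round below 0.15 rad and angle between sample_bar's own z axis and vertical below 0.1 rad and contact force between sample_bar and the arm below 0.1 N and contact force between sample_bar and the fingers below 0.1 N and linear speed of sample_bar below 0.02 m/s), for 0.3 s.
2. the fingers grip the loose bolt's head and the spanner is level (contact force between the fingers and bolt_head above 8 N and distance between the grasp point and bolt_head below 0.035 m and value of joint tie_bolt between -0.09 and 0.09 rad and contact force between spanner and anything else below 0.3 N), for 0.3 s.
At the end, for the whole second after the job is handed in: Bar flat and released on the mat, within 12 mm of its middle each way and 0.15 rad; fingers grip the loose bolt's head (over 8 N), bolt still and within 0.09 rad of spanner level, nothing touching the spanner; other bars and bystanders moved under 15 mm (all of step 1 and all of step 2 and velocity of joint tie_bolt between -0.1 and 0.1 rad/s and distance of each of row_bar_1, row_bar_2, grey_block, rose_bar, mixing_cup, marker from where it was at the start of the episode below 0.015 m); the arm keeps its last pose, push and grip.
It fails at once if the spanner is touched (contact force between spanner and anything else above 2 N).
It fails at once if another bar or a bystander is disturbed (distance of any of row_bar_1, row_bar_2, grey_block, rose_bar, mixing_cup, marker from where it was at the start of the episode above 0.03 m).
It also fails if it takes over 48 s, if anything falls off the work surface, if the arm or the gripper's body presses on something with over 40 N, if the wrist force passes 120 N, or if a joint passes its speed limit or range.

### The arm

A 6-joint arm with a two-finger parallel gripper is mounted at the origin on a cart in front of the work surface, level with it; the furniture and walls round the work are solid. World frame = base frame: x ahead of the robot, y to its left, z up, the work surface at z = 0. Lengths are in mm, angles in degrees, forces in N, time in s.
With the tool pointing down it reaches from about 300 to 850 mm from the base axis. Payload 4.2 kg.
Tool frame: the origin (TCP) lies between the finger pads; the fingertips stand 19 mm ahead of it and the grasp point (between the pads) is the TCP; z points along the fingers, x is the direction in which the jaws open and shut, and the axes are right-handed (so a half turn about z gives the same grasp; the last joint's range is limited). The gripper opens to 91 mm and grips with 3 to 60 N. Pads are 32 mm wide; open, the fingers measure 118 mm over their backs; the gripper's body (76 mm by 178 mm) begins 60 mm behind the grasp point.
Start: joints at [71.505, 18.312, 89.639, -0, 72.044, -1.146], TCP at [171.463, 548.855, 232.976] pointing down, gripper open.
Joint ranges: [-177.97, 177.97], [-48.28, 115.42], [12.27, 149.76], [-77.06, 257.06], [2.81, 150.46], [-146.56, 146.56]. Speed limits (degrees/s): [147.25, 147.25, 180, 180, 180, 180].

### API

Orientations are given as [roll, pitch, yaw] about the fixed x, y, z axes, in that order (R = Rz(yaw) Ry(pitch) Rx(roll)).
In Python, from workcell import sensors, grab_frame, env gives the robot as it stands.
- The arm moves only by the tool servo_tool, never from a script. Its argument "motion" is one flat list of numbers, 7 for each row, row after row: the shift along the world's x, y, z in mm, then the turn, a rotation vector about the world's x, y, z in rad, then the opening in per cent of the stroke, from 0 (shut) to 100 (fully open). In form: [x, y, z, rx, ry, rz, grip, x, y, z, rx, ry, rz, grip, ...]. A call has 1 to 10 rows; each row shifts and turns the commanded pose from where the row before left it; what a row does not reach is not made up. A row lasts 1/12 s, in which the tool goes at most 41.7 mm and 7.16 degrees, less where a joint would pass 70% of its speed; a pose out of reach is approached as far as the arm can. A call with a gripper value outside its range is refused whole. The fingers move at their own pace and stop on an object; "newtons" is the grip in N (left out, the last holds). Time passes only in rows, so rows that do not move let the fingers close. It gives the time, the measured TCP pose, the force and the opening at its end, in the units of the state.
- sensors.state(): the state, without advancing time (a new reading comes with each control period).
- grab_frame(name): name is "side" or "top"; returns a dict with "image" (400x640x3 uint8, red, green, blue), "depth" (400x640 float32, mm along the optical axis (not along the pixel's ray), 0 where there is no reading), "fx", "fy", "cx", "cy" (pixels), "extrinsics" (4x4, takes a point from camera to world coordinates). Camera axes: x right, y up, looking along -z (the intrinsics and any distortion apply to the point x, -y, -z); pixel columns grow to the right and rows downward; lengths in mm; the calibration is good to about 2 mm. A picture is of the moment at which its call begins.
- env.job_done(): hands the job in, once; it reports no verdict.
The state is a dict: "time_s": time; "qpos": joint angles; "qvel": joint speeds; "effort": joint torques, N m; "ee_pos": TCP position; "ee_rot": TCP orientation; "force": force on the tool from outside, world axes, zero at the start; "torque": the same for the moment, N m; "gripper_width": finger opening in mm.
Only numpy, scipy, OpenCV 4.12 (cv2) and the standard library are available. Lean on these libraries where they do the work, as an engineer would, in place of code of your own. Each camera call takes 0.05 s, during which the arm holds its last target.

## Working session

There is one attempt and no reset: what is moved stays moved. The work goes in short steps, Python scripts to look and compute and a tool call to move; the robot and the scene stay as the last step left them, time stands still between calls to the robot, and variables do not carry over. Pictures are saved under pics/ and viewed, and the job is handed in when it is done.

Besides the shell and the picture viewer there is one more tool, called after "Call:" in YAML: its name, and indented under it one key for each argument. servo_tool: Moves the arm, as the interface text tells. Its arguments: {"type":"object","properties":{"motion":{"type":"array"},"newtons":{"type":"number"}},"required":["motion"]}

```bash
mkdir -p pics; cat > h.py <<'E'
import numpy as np, cv2, pickle
from workcell import sensors, grab_frame, env
def shot(name,fn):
    f=grab_frame(name); cv2.imwrite(f'pics/{fn}.png',f['image'][:,:,::-1]); pickle.dump({k:f[k] for k in f},open(f'pics/{fn}.pkl','wb')); return f
def load(fn): return pickle.load(open(f'pics/{fn}.pkl','rb'))
def pts(f):
    h,w=f['depth'].shape; u,v=np.meshgrid(np.arange(w),np.arange(h)); d=f['depth']
    P=np.stack([(u-f['cx'])/f['fx']*d,-(v-f['cy'])/f['fy']*d,-d,np.ones_like(d)],-1)
    return (P@np.array(f['extrinsics']).T)[...,:3]
def ray(f,u,v,z):
    E=np.array(f['extrinsics']); d=E[:3,:3]@np.array([(u-f['cx'])/f['fx'],-(v-f['cy'])/f['fy'],-1]); o=E[:3,3]
    return o+d*(z-o[2])/d[2]
E
python3 - <<'E'
from h import *
for n in('side','top'):
    f=shot(n,n+'0'); print(n,[k for k in f],f['fx'],f['cx'],f['cy'],np.round(f['extrinsics'],3).tolist())
print(sensors.state())
E
```

```text
side ['image', 'depth', 'fx', 'fy', 'cx', 'cy', 'extrinsics'] 475.99365899394667 315.61133665520396 205.9823420489154 [[-0.328, 0.786, -0.524, -341.73], [-0.945, -0.273, 0.182, 170.618], [0.0, 0.555, 0.832, 1456.454], [0.0, 0.0, 0.0, 1.0]]
top ['image', 'depth', 'fx', 'fy', 'cx', 'cy', 'extrinsics'] 513.4586299078363 317.2917053251693 198.33796280827164 [[0.028, 0.993, -0.113, 316.582], [-1.0, 0.027, -0.007, -121.561], [-0.004, 0.113, 0.994, 1513.203], [0.0, 0.0, 0.0, 1.0]]
{'time_s': 0.1, 'qpos': array([ 7.15036957e+01,  1.83456483e+01,  8.96997414e+01, -2.30263419e-03,
        7.20430704e+01, -1.14487319e+00]), 'qvel': array([ 0.01169293, -0.10802649, -0.28100262,  0.00460992,  0.03608165,
        0.07513127]), 'effort': array([ 4.42864839e-04, -4.13336205e+01, -2.32507360e+01,  7.29461946e-02,
        4.21009830e-02, -4.81296581e-05]), 'ee_pos': array([171.34971634, 548.43171426, 232.22547863]), 'ee_rot': array([1.79999579e+02, 8.84861508e-02, 7.26492801e+01]), 'force': array([ 0.28118559,  0.3621469 , -0.3401503 ]), 'torque': array([-0.0277042 , -0.03724136,  0.02983978]), 'gripper_width': 91.51372720908066}
```

View pics/side0.png

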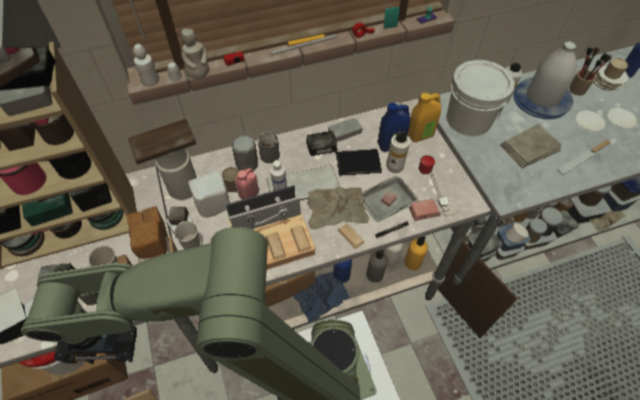

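View pics/top0.png

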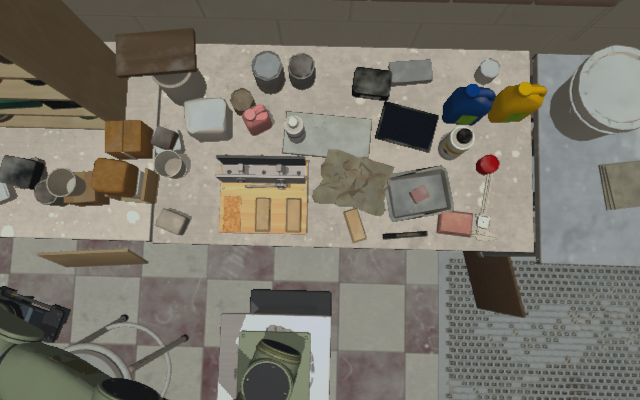

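```bash
python3 - <<'E'
from h import *
f=load('top0'); im=f['image'][140:260,200:400][:,:,::-1]
cv2.imwrite('pics/topz.png',cv2.resize(im,None,fx=4,fy=4,interpolation=cv2.INTER_CUBIC))
f=load('side0'); im=f['image'][170:270,210:400][:,:,::-1]
cv2.imwrite('pics/sidez.png',cv2.resize(im,None,fx=4,fy=4,interpolation=cv2.INTER_CUBIC))
E
```

```text
(no output)
```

View pics/topz.png

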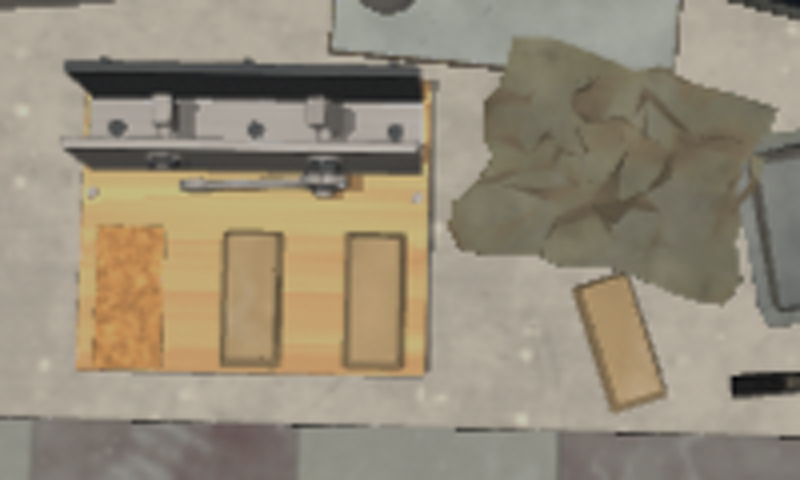

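View pics/sidez.png

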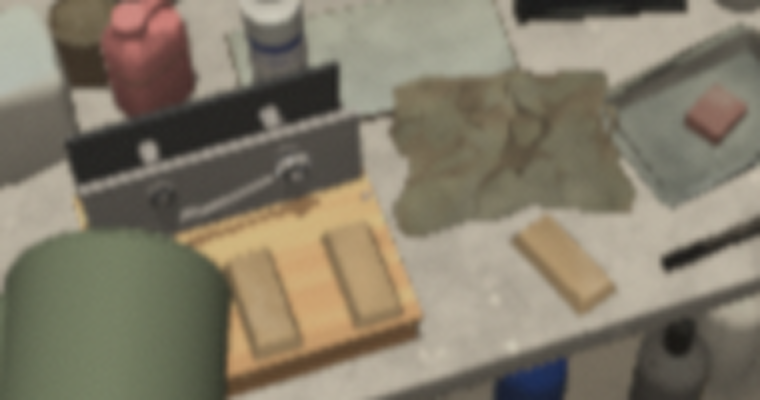

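The top view shows the mat in the left bay (zoom about 128,297), row bars at (252,298) and (374,300), the loose bar at (620,342), and the ring spanner on the right bolt (325,178).

```bash
python3 - <<'E'
from h import *
f=load('top0'); im=f['image']; hsv=cv2.cvtColor(im,cv2.COLOR_RGB2HSV); P=pts(f)
for n,(u,v) in dict(mat=(232,214),b1=(263,214),b2=(293.5,215),bar=(355,225),wood=(278,215),table=(330,230)).items():
    print(n,hsv[int(v),int(u)],P[int(v),int(u)].round(1))
# height-based masks
def rect(m,z,name):
    n,l,s,c=cv2.connectedComponentsWithStats(m.astype(np.uint8))
    for i in range(1,n):
        if s[i,4]<80: continue
        q=cv2.findContours((l==i).astype(np.uint8),0,1)[0][0]
        r=cv2.boxPoints(cv2.minAreaRect(q)); w=np.array([ray(f,u,v,z) for u,v in r])
        print(name,s[i],c[i].round(1),'ctr',ray(f,*c[i],z).round(1)); 
        e=np.diff(np.vstack([w,w[:1]]),axis=0); L=np.hypot(e[:,0],e[:,1]); k=L.argmax(); print('  rectctr',w.mean(0).round(1),'sides',L[:2].round(1),'dir',np.degrees(np.arctan2(e[k,1],e[k,0])).round(1)%180)
Z=P[...,2]
roi=np.zeros(Z.shape,bool); roi[185:235,216:312]=1
rect(roi&(Z>60)&(Z<75),66,'row')
roi=np.zeros(Z.shape,bool); roi[205:245,340:370]=1
rect(roi&(Z>8)&(Z<25),16,'bar')
H,S,V=[hsv[...,i].astype(int) for i in range(3)]
for n,(u0,v0,u1,v1) in dict(bar=(350,218,360,232),mat=(226,200,240,230),b1=(258,200,268,228)).items():
    print(n,[ (np.median(x[v0:v1,u0:u1]),x[v0:v1,u0:u1].min(),x[v0:v1,u0:u1].max()) for x in (H,S,V)])
# bracket top
roi=np.zeros(Z.shape,bool); roi[150:190,205:312]=1
m=roi&(Z>148)&(Z<162)
n,l,s,c=cv2.connectedComponentsWithStats(m.astype(np.uint8))
for i in range(1,n):
    if s[i,4]>40:
        q=P[l==i][:,:2]; vx=cv2.fitLine(q.astype(np.float32),cv2.DIST_L2,0,.01,.01).ravel(); print('plate',s[i],q.mean(0).round(1),q.min(0).round(1),q.max(0).round(1),np.degrees(np.arctan2(vx[1],vx[0])).round(2))
roi&=(Z>95)&(Z<148)
n,l,s,c=cv2.connectedComponentsWithStats(roi.astype(np.uint8))
for i in range(1,n):
    if s[i,4]>8:print('mid',s[i],P[l==i].mean(0).round(1))
E
```

```text
mat [ 15 145 187] [430.3 130.   55.5]
b1 [ 18  91 174] [432.2  40.8  63.3]
b2 [ 18  98 184] [431.2 -44.6  69.1]
bar [ 18  98 170] [ 411.  -223.3   19.7]
wood [ 17 114 197] [ 4.32e+02 -2.00e-01  4.43e+01]
table [ 20  32 170] [ 395.3 -151.3    3.5]
row [255 198  15  33 415] [262.4 213.9] ctr [432.2  42.2  66. ]
  rectctr [432.   43.3  66. ] sides [39.7 90.8] dir 2.4
row [286 199  16  33 432] [293.3 214.7] ctr [432.4 -45.3  66. ]
  rectctr [431.7 -45.5  66. ] sides [92.5 40.7] dir 179.0
bar [344 205  26  38 494] [356.1 222.8] ctr [ 417.8 -226.7   16. ]
  rectctr [ 418.9 -237.3   16. ] sides [ 77.6 101.9] dir 15.0
bar [(np.float64(18.0), np.int64(17), np.int64(19)), (np.float64(97.0), np.int64(86), np.int64(100)), (np.float64(170.0), np.int64(128), np.int64(176))]
mat [(np.float64(15.0), np.int64(14), np.int64(19)), (np.float64(144.0), np.int64(128), np.int64(147)), (np.float64(191.0), np.int64(166), np.int64(198))]
b1 [(np.float64(18.0), np.int64(17), np.int64(19)), (np.float64(94.0), np.int64(83), np.int64(99)), (np.float64(174.0), np.int64(166), np.int64(179))]
plate [216 155  89   5 286] [578.4  45.7] [573.  -73.7] [584.5 164.2] -89.42
plate [215 174  90   5 283] [526.5  45.1] [521.5 -75.1] [532.5 164.4] -89.46
mid [218 158  88   6 314] [575.1  42.2 121.8]
mid [238 164   7  11  66] [547.8  97.6 134.2]
mid [277 164   9  11  80] [550.6 -11.  132.7]
mid [217 176  88  14 416] [516.8  38.2 122.9]
```

```bash
python3 - <<'E'
from h import *
f=load('top0'); im=f['image']; hsv=cv2.cvtColor(cv2.resize(im,None,fx=4,fy=4,interpolation=cv2.INTER_CUBIC),cv2.COLOR_RGB2HSV)
H,S,V=[hsv[...,i].astype(int) for i in range(3)]
def rect(m,roi,z,name):
    r=np.zeros(m.shape,np.uint8); u0,v0,u1,v1=[4*x for x in roi]; r[v0:v1,u0:u1]=m[v0:v1,u0:u1]
    r=cv2.morphologyEx(r,cv2.MORPH_OPEN,np.ones((7,7)))
    q=max(cv2.findContours(r,0,1)[0],key=cv2.contourArea)
    b=(cv2.boxPoints(cv2.minAreaRect(q))-1.5)/4; w=np.array([ray(f,u,v,z) for u,v in b])
    e=np.diff(np.vstack([w,w[:1]]),axis=0); L=np.hypot(e[:,0],e[:,1]); k=L.argmax()
    print(name,'ctr',w.mean(0).round(1),'sides',L[:2].round(1),'dir',np.degrees(np.arctan2(e[k,1],e[k,0])).round(1)%180, b.round(1).tolist())
rect((S>60),(335,200,375,250),0,'bar outline incl edge')
rect((S>60)&(V>140),(335,200,375,250),16,'bar top')
rect((S>126)&(H<17),(219,190,245,236),51.5,'mat')
rect((S<106)&(V>150),(250,190,275,236),66,'b1')
rect((S<106)&(V>150),(280,190,305,236),66,'b2')
E
```

```text
bar outline incl edge ctr [ 412.2 -222.6    0. ] sides [43.8 97.3] dir 19.5 [[342.1000061035156, 211.6999969482422], [356.1000061035156, 207.10000610351562], [366.6000061035156, 238.39999389648438], [352.5, 243.10000610351562]]
bar top ctr [ 412.1 -223.5   16. ] sides [36.5 89.2] dir 18.80000000000001 [[344.3999938964844, 212.10000610351562], [356.29998779296875, 208.3000030517578], [365.6000061035156, 237.39999389648438], [353.79998779296875, 241.1999969482422]]
mat ctr [430.8 131.7  51.5] sides [100.9  49. ] dir 0.7 [[222.5, 231.3000030517578], [223.8000030517578, 196.10000610351562], [240.8000030517578, 196.6999969482422], [239.5, 231.89999389648438]]
b1 ctr [432.7  42.8  66. ] sides [86.5 32.9] dir 0.8 [[256.0, 228.89999389648438], [256.79998779296875, 198.39999389648438], [268.3999938964844, 198.6999969482422], [267.6000061035156, 229.1999969482422]]
b2 ctr [432.4 -44.5  66. ] sides [87.4 33.5] dir 0.6 [[286.79998779296875, 230.0], [287.5, 199.1999969482422], [299.29998779296875, 199.5], [298.6000061035156, 230.3000030517578]]
```

```bash
python3 - <<'E'
from h import *
f=load('top0'); Z=pts(f)[...,2]
print(Z[204:232:2,334:382:3].round(0).astype(int))
print('behind fixture',Z[115:150:5,200:320:8].round(0).astype(int))
s=load('side0')
E
```

```text
[[-3 23 25 19 28 29 34 25 27 19 28 25 25 27 28 26]
 [-3 -3 18 23 29 24 29 28 25 22 25 26 29 20 22 23]
 [ 1 -4 -2  1  1  4 -2  8 19 18 18 23 21 27 24 17]
 [-3  1 -4  5  2  3 20 20 -3 20 19 16 22 17 16 22]
 [-3 -2 -3  3 14 14 20 18  4  0  1 19 18 13 17 15]
 [-4  1 -6 -1 14 22  7 13 16  3  3  1 -4 15  8  6]
 [-2  0  7  0 15 20 15 18 13  6 -2 -2  2  0 -9  0]
 [-4  1  0 -2  5 18 22 19 17  0 -1 -2  0 -1  0  1]
 [-4 -1  1  1 12 20 12 15 20  0 -5  5  5  2 -3  5]
 [ 2 -1 -1  0  2 10 23 19 13  8 -1 -1  0  2 -3 -3]
 [ 4  2  3 -2 -6 15 18 15 19 17 -2 -4 -1  4 -1 -2]
 [ 2  7 -3 -1  3 14 14 18 13 21 -5  3 -3 -4  8 -1]
 [ 2 -3  0  4 -4  9 16 14 24 13 -2 -3  2  0 -1  4]
 [-2 -3  1 -1 -1  4 18 12 11 17  8 -3 -6  3  1  2]]
behind fixture [[ 139  138  137  136   21    9  129  119  111    2    2   10    9   10
     5]
 [ 135  142  129  136   21    2  126  116  104   -2    3  178  173   10
    19]
 [ 142  138  141  134   27   -5  111   98   64   -2    8  150  174   13
     9]
 [ 130  133  133  129   23    0    0   61   22   -1    2  138  148  101
    10]
 [ 109  103  100   94   20 1513   -1    7   -8   -1   -1   97  124   60
    11]
 [  44   45   28   28   -4   -3    2    3    0   -2    1   15   70   13
    14]
 [   0    4    1    5    1    4    1    2   -3    4  -11   14   13   16
    11]]
```

Call:
servo_tool:
  motion: [18,-31,0,0,0,-0.12,66,18,-31,0,0,0,-0.12,66,18,-31,0,0,0,-0.12,66,18,-31,0,0,0,-0.12,66,18,-31,0,0,0,-0.12,66,18,-31,0,0,0,-0.12,66,18,-31,0,0,0,-0.12,66,18,-31,0,0,0,-0.12,66,18,-31,0,0,0,-0.12,66,18,-31,0,0,0,-0.12,66]

```text
time_s: 0.93
ee_pos: [351.7, 237.1, 232.8]
ee_rot: [180.0, 0.0, 3.6]
force: [1.0, 0.0, -0.6]
gripper_width: 60.2
```

Call:
servo_tool:
  motion: [10,-33,0,0,0,-0.12,66,10,-33,0,0,0,-0.12,66,10,-33,0,0,0,-0.12,66,10,-33,0,0,0,-0.12,66,10,-33,0,0,0,-0.12,66,0,-33,0,0,0,-0.12,66,0,-33,0,0,0,-0.12,66,0,-33,0,0,0,-0.12,66,0,-33,0,0,0,-0.12,66,0,-33,0,0,0,-0.12,66]

```text
time_s: 1.77
ee_pos: [400.9, -92.7, 232.8]
ee_rot: [180.0, 0.0, -65.2]
force: [1.0, -0.3, 0.3]
gripper_width: 59.9
```

Call:
servo_tool:
  motion: [0,-33,-10,0,0,-0.1,66,0,-33,-30,0,0,-0.007,66,0,-33,-30,0,0,0,66,0,-33,-30,0,0,0,66,0,0,-30,0,0,0,66,0,0,-10,0,0,0,66,0,0,0,0,0,0,66,0,0,0,0,0,0,66]

```text
time_s: 2.43
ee_pos: [401.1, -216.5, 98.5]
ee_rot: [179.9, 0.1, -71.0]
force: [0.6, 0.5, 0.2]
gripper_width: 60.4
```

```bash
python3 - <<'E'
from h import *
s=sensors.state();print(s['ee_pos'],s['ee_rot'],s['qpos'])
for n in('side','top'):
    f=shot(n,n+'1')
f=load('top1');a=cv2.resize(f['image'][190:250,310:400][:,:,::-1],None,fx=6,fy=6)
f=load('side1');b=cv2.resize(f['image'][200:260,310:400][:,:,::-1],None,fx=6,fy=6)
cv2.imwrite('pics/g1.png',cv2.resize(np.vstack([a,b]),None,fx=.8,fy=.8))
E
```

```text
[ 401.14015381 -216.54996113   98.45131986] [ 1.79937041e+02  6.75834915e-02 -7.10005565e+01] [-2.98053487e+01  1.57148522e+01  1.15723216e+02 -3.81321166e-03
  4.86542530e+01  4.11976919e+01]
```

View pics/g1.png

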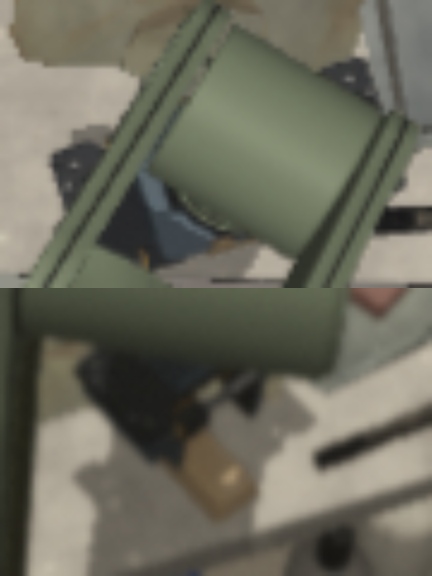

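The bar's near end sticks out below the jaws in the side view (about 220,480 in the crop), and nothing blocks the way down.

Call:
servo_tool:
  motion: [1.4,-9.8,-10,0,0,0,66,0,0,-20,0,0,0,66,0,0,-20,0,0,0,66,0,0,-15,0,0,0,66,0,0,-7,0,0,0,66,0,0,-5,0,0,0,66,0,0,0,0,0,0,66,0,0,0,0,0,0,66]
  newtons: 30

```text
time_s: 3.2
ee_pos: [403.4, -226.8, 22.4]
ee_rot: [-180.0, -0.1, -71.0]
force: [-0.0, 0.5, 0.5]
gripper_width: 60.1
```

Call:
servo_tool:
  motion: [0,0,-1,0,0,0,66,0,0,0,0,0,0,40,0,0,0,0,0,0,20,0,0,0,0,0,0,20,0,0,0,0,0,0,20,0,0,0,0,0,0,20,0,0,0,0,0,0,20]
  newtons: 30

```text
time_s: 3.78
ee_pos: [403.1, -226.6, 21.2]
ee_rot: [-180.0, -0.0, -71.0]
force: [-0.1, -0.9, 3.1]
gripper_width: 42.0
```

Call:
servo_tool:
  motion: [0,0,20,0,0,0,20,0,0,30,0,0,0,20,0,0,30,0,0,0,20,0,0,30,0,0,0,20,0,15,20,0,0,0,20,0,25,0,0,0,-0.02,20,3,30,0,0,0,-0.06,20,3,36,0,0,0,-0.06,20,3,36,0,0,0,-0.06,20,3,36,0,0,0,-0.06,20]

```text
time_s: 4.62
ee_pos: [414.2, -46.9, 150.7]
ee_rot: [180.0, 0.0, -86.1]
force: [0.6, 0.5, -2.2]
gripper_width: 42.3
```

Call:
servo_tool:
  motion: [3,36,0,0,0,-0.06,20,3,36,0,0,0,0,20,0,36,0,0,0,0,20,0,30,0,0,0,0,20,0,20,0,0,0,0,20,0,10,0,0,0,0,20,0,5,0,0,0,0,20,0,0,0,0,0,0,20]

```text
time_s: 5.28
ee_pos: [420.7, 124.8, 150.6]
ee_rot: [180.0, -0.0, -89.3]
force: [0.3, -1.3, -0.7]
gripper_width: 42.3
```

```bash
python3 - <<'E'
from h import *
s=sensors.state();print(s['ee_pos'],s['ee_rot'],s['qpos'],s['gripper_width'])
for n in('side','top'):
    f=shot(n,n+'2')
f=load('top2');a=cv2.resize(f['image'][140:250,200:340][:,:,::-1],None,fx=4,fy=4)
f=load('side2');b=cv2.resize(f['image'][170:280,210:350][:,:,::-1],None,fx=4,fy=4)
cv2.imwrite('pics/g2.png',cv2.resize(np.vstack([a,b]),None,fx=.65,fy=.65))
E
```

```text
[420.65450893 124.75105377 150.64544659] [ 1.79963858e+02 -2.65758213e-02 -8.92602100e+01] [ 1.50287256e+01  1.05000880e+01  1.13639569e+02 -2.03281976e-02
  5.59019280e+01  1.04300346e+02] 42.32592246791868
```

View pics/g2.png

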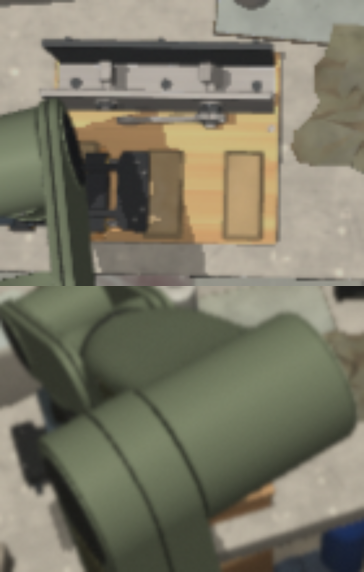

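Call:
servo_tool:
  motion: [0.7,6.3,-5,0,0,0,20,0,0,-20,0,0,0,20,0,0,-20,0,0,0,20,0,0,-15,0,0,0,20,0,0,-8,0,0,0,20,0,0,-4,0,0,0,20,0,0,-2,0,0,0,20,0,0,0,0,0,0,20]

```text
time_s: 6.05
ee_pos: [421.9, 130.7, 77.0]
ee_rot: [-180.0, -0.0, -89.4]
force: [-0.2, -0.4, -1.5]
gripper_width: 42.1
```

Call:
servo_tool:
  motion: [0,0,-1,0,0,0,20,0,0,-1,0,0,0,20,0,0,-1,0,0,0,20,0,0,0,0,0,0,20]

```text
time_s: 6.38
ee_pos: [421.7, 130.9, 74.1]
ee_rot: [-180.0, 0.0, -89.3]
force: [0.9, -0.1, -0.7]
gripper_width: 41.9
```

Call:
servo_tool:
  motion: [0,0,-0.7,0,0,0,20,0,0,-0.7,0,0,0,20,0,0,0,0,0,0,20]

```text
time_s: 6.63
ee_pos: [421.7, 130.9, 72.7]
ee_rot: [-180.0, 0.0, -89.3]
force: [-1.0, 0.3, 1.4]
gripper_width: 41.9
```

Call:
servo_tool:
  motion: [0,0,-0.3,0,0,0,20,0,0,0,0,0,0,48,0,0,0,0,0,0,52,0,0,0,0,0,0,60,0,0,0,0,0,0,64,0,0,0,0,0,0,64]

```text
time_s: 7.13
ee_pos: [421.6, 130.8, 72.1]
ee_rot: [180.0, -0.0, -89.3]
force: [0.9, -0.3, -0.2]
gripper_width: 58.4
```

Call:
servo_tool:
  motion: [0,0,5,0,0,0,64,0,0,15,0,0,0,64,0,0,35,0,0,0,64,0,0,40,0,0,0,64,0,0,40,0,0,0,64,0,0,40,0,0,0,64,0,0,0,0,0,0,64,0,0,0,0,0,0,64]

```text
time_s: 7.8
ee_pos: [422.8, 131.2, 249.8]
ee_rot: [-179.7, 0.1, -89.3]
force: [0.0, 0.3, -0.6]
gripper_width: 58.2
```

Call:
servo_tool:
  motion: [5,-40,0,0,0,0,64,10,-40,0,0,0,0,64,10,-40,0,0,0,0,64,10,-40,0,0,0,0,64,0,-40,0,0,0,0,64,0,-40,0,0,0,0,64,0,-40,0,0,0,0,64,0,-40,0,0,0,0,64,0,-40,0,0,0,0,64,0,0,0,0,0,0,64]

```text
time_s: 8.63
ee_pos: [455.7, -235.0, 245.1]
ee_rot: [179.8, -0.1, -89.7]
force: [0.9, 0.9, 0.6]
gripper_width: 58.5
```

```bash
python3 - <<'E'
from h import *
s=sensors.state();print(s['ee_pos'],s['ee_rot'],s['qpos'],s['gripper_width'])
for n in('side','top'):
    f=shot(n,n+'3')
f=load('top3');a=cv2.resize(f['image'][140:250,200:340][:,:,::-1],None,fx=4,fy=4)
f=load('side3');b=cv2.resize(f['image'][170:280,210:350][:,:,::-1],None,fx=4,fy=4)
cv2.imwrite('pics/g3.png',cv2.resize(np.vstack([a,b]),None,fx=.65,fy=.65))
E
```

```text
[ 455.68153708 -235.01771474  245.08180936] [ 1.79837265e+02 -1.24033178e-01 -8.96634135e+01] [-28.45207634  12.27892207  96.31076766  -0.19727419  71.49330209
  61.2742667 ] 58.48638553435257
```

View pics/g3.png

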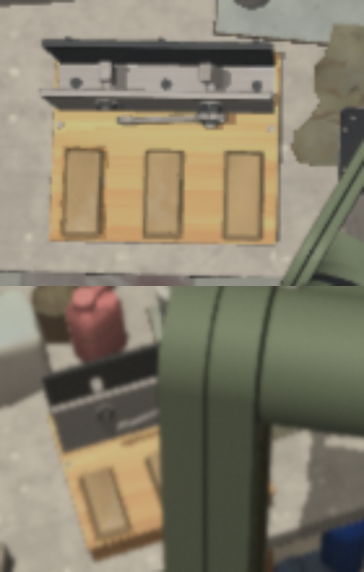

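```bash
python3 - <<'E'
from h import *
f=load('top3'); im=f['image']; hsv=cv2.cvtColor(cv2.resize(im,None,fx=4,fy=4,interpolation=cv2.INTER_CUBIC),cv2.COLOR_RGB2HSV)
H,S,V=[hsv[...,i].astype(int) for i in range(3)]
def rect(m,roi,z,name):
    r=np.zeros(m.shape,np.uint8); u0,v0,u1,v1=[4*x for x in roi]; r[v0:v1,u0:u1]=m[v0:v1,u0:u1]
    r=cv2.morphologyEx(r,cv2.MORPH_OPEN,np.ones((7,7)))
    q=max(cv2.findContours(r,0,1)[0],key=cv2.contourArea)
    b=(cv2.boxPoints(cv2.minAreaRect(q))-1.5)/4; w=np.array([ray(f,u,v,z) for u,v in b])
    e=np.diff(np.vstack([w,w[:1]]),axis=0); L=np.hypot(e[:,0],e[:,1]); k=L.argmax()
    print(name,'ctr',w.mean(0).round(1),'sides',L[:2].round(1),'dir',np.degrees(np.arctan2(e[k,1],e[k,0])).round(1)%180)
rect((S<106)&(V>150),(219,190,245,236),67.5,'placed')
rect((S<106)&(V>150),(250,190,275,236),66,'b1')
rect((S<106)&(V>150),(280,190,305,236),66,'b2')
z=f['image'][150:192,215:310][:,:,::-1]; cv2.imwrite('pics/hd.png',cv2.resize(z,None,fx=8,fy=8,interpolation=cv2.INTER_CUBIC))
s=load('side0')['image'][170:235,225:305][:,:,::-1]; cv2.imwrite('pics/hds.png',cv2.resize(s,None,fx=9,fy=9,interpolation=cv2.INTER_CUBIC))
E
```

```text
placed ctr [430.9 130.5  67.5] sides [87.3 33.9] dir 0.4
b1 ctr [432.4  43.   66. ] sides [87.3 33.9] dir 0.4
b2 ctr [432.3 -44.8  66. ] sides [34.  87.2] dir 2.0
```

View pics/hd.png

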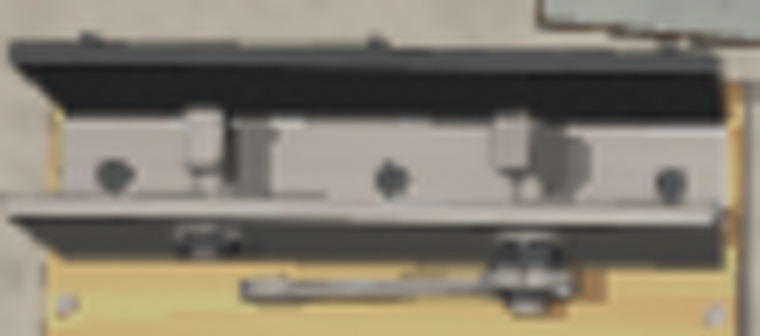

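View pics/hds.png

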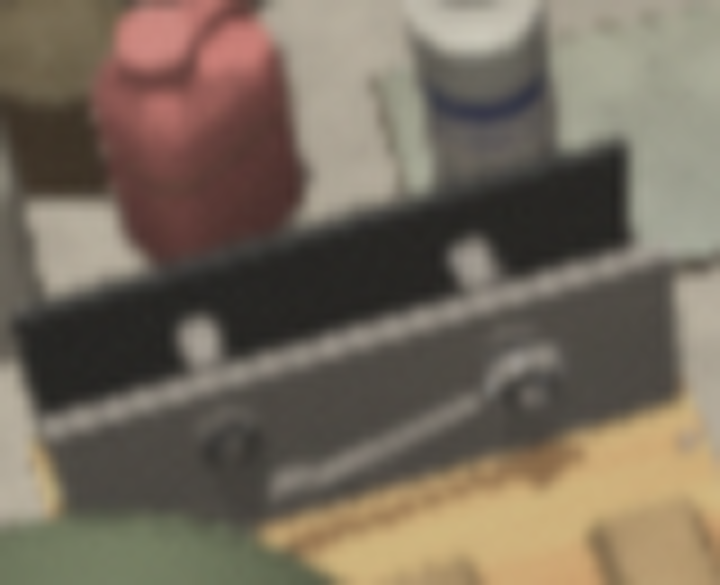

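```bash
python3 - <<'E'
from h import *
f=load('top3')
g=lambda u,v,z:ray(f,(u-3.5)/8+215,(v-3.5)/8+150,z).round(1)
gray=cv2.cvtColor(f['image'],cv2.COLOR_RGB2GRAY)
for u in (230,250,275,297): print(u,gray[150:190,u].tolist())
print('bracket L/R corners',g(8,208,155),g(722,214,155))
print('head left',g(185,142,143),'right',g(495,143,143),g(532,143,143),'rear edge',g(513,112,143),'front edge',g(513,175,143))
print('neck',g(525,188,123),'ring',g(530,285,123),'nutL',g(205,240,123),'neckL',g(204,180,123))
E
```

```text
230 [174, 174, 174, 173, 166, 95, 82, 78, 33, 35, 36, 37, 36, 38, 84, 167, 165, 166, 167, 160, 110, 81, 88, 113, 147, 169, 168, 63, 70, 69, 67, 74, 113, 174, 176, 177, 180, 184, 184, 183]
250 [174, 171, 172, 173, 169, 135, 81, 82, 43, 36, 37, 37, 36, 36, 86, 176, 167, 167, 168, 167, 167, 168, 171, 164, 137, 169, 167, 106, 70, 69, 68, 68, 97, 169, 146, 153, 139, 99, 155, 177]
275 [168, 170, 171, 171, 170, 161, 88, 82, 76, 37, 35, 36, 36, 37, 50, 106, 164, 164, 166, 166, 166, 168, 168, 168, 167, 155, 177, 169, 62, 71, 71, 69, 79, 115, 124, 121, 109, 142, 174, 177]
297 [155, 155, 158, 157, 72, 114, 86, 80, 80, 32, 36, 36, 38, 36, 34, 86, 179, 169, 169, 171, 169, 131, 82, 91, 118, 128, 172, 177, 80, 70, 69, 68, 68, 99, 176, 177, 178, 172, 172, 172]
bracket L/R corners [524.5 161.7 155. ] [529.  -77.3 155. ]
head left [550.5 105.4 143. ] right [553.    0.6 143. ] [553.4 -11.9 143. ] rear edge [563.8  -5.1 143. ] front edge [542.3  -5.9 143. ]
neck [541.2  -8.5 123. ] ring [507.7 -11.4 123. ] nutL [520.2 100.3 123. ] neckL [540.9 101.6 123. ]
```

```bash
python3 - <<'E'
from h import *
f=load('top3')
for u,a,b,c in((250,174.4,177.4,158-0.1),(275,174.9,177.8,158.6),(297,175.3,178.4,158.6)): print([ray(f,u,v-.0,155)[:2].round(1).tolist() for v in (a-.5,b-.5,c-.5)])
s=load('side0'); g=lambda u,v,z:ray(s,(u-4)/9+225,(v-4)/9+170,z).round(1)
print('side: br R corner',g(672,258,155),'rear R corner',g(625,145,155),'rearL',g(18,320,155),'brL',g(50,425,155),'head top',g(468,250,143),'headL',g(198,325,143),'ring',g(530,390,123),'mid strip',g(360,338,155))
E
```

```text
[[531.5, 69.6], [523.4, 69.3], [576.3, 71.6]]
[[532.0, 2.6], [524.1, 2.4], [576.3, 4.3]]
[[532.5, -56.3], [524.1, -56.5], [577.9, -54.8]]
side: br R corner [526.1 -73.  155. ] rear R corner [581.  -72.3 155. ] rearL [578.3 161.5 155. ] brL [530. 161. 155.] head top [562.5  -4.5 143. ] headL [562.9  99.2 143. ] ring [508.2 -10.9 123. ] mid strip [529.7  45.5 155. ]
```

Top view shows the bar centred on the mat: (430.9, 130.5) measured against mat centre (430.8, 131.7), and square. The right head is measured at about (554, -11.5). I'll move above it next.

Call:
servo_tool:
  motion: [14,32,0,0,0,0,64,14,32,0,0,0,0,64,14,32,0,0,0,0,64,14,32,0,0,0,0,64,14,32,0,0,0,0,64,14,32,0,0,0,0,64,14,31.5,0,0,0,0,64,0,0,0,0,0,0,64,0,0,0,0,0,0,64]
  newtons: 35

```text
time_s: 9.48
ee_pos: [553.8, -2.7, 246.1]
ee_rot: [179.8, 0.0, -89.0]
force: [0.6, 0.4, -1.1]
gripper_width: 58.1
```

Call:
servo_tool:
  motion: [0.2,-8.8,0,0,0,-0.006,64,0,0,-20,0,0,0,64,0,0,-25,0,0,0,64,0,0,-20,0,0,0,64,0,0,0,0,0,0,64,0,0,0,0,0,0,64]

```text
time_s: 9.98
ee_pos: [553.6, -15.7, 181.6]
ee_rot: [179.9, -0.0, -89.8]
force: [0.8, -0.1, 0.3]
gripper_width: 58.6
```

```bash
python3 - <<'E'
from h import *
s=sensors.state();print(s['ee_pos'],s['ee_rot'],s['qpos'],s['gripper_width'])
for n in('side','top'):
    f=shot(n,n+'4')
f=load('top4');a=cv2.resize(f['image'][130:240,200:340][:,:,::-1],None,fx=4,fy=4)
f=load('side4');b=cv2.resize(f['image'][160:270,210:350][:,:,::-1],None,fx=4,fy=4)
cv2.imwrite('pics/g4.png',cv2.resize(np.vstack([a,b]),None,fx=.68,fy=.68))
E
```

```text
[553.62558333 -15.71904589 181.6484865 ] [ 1.79850339e+02 -1.62986329e-02 -8.97667382e+01] [-2.80228084e+00  1.86519041e+01  9.69171581e+01 -2.67953089e-02
  6.45795278e+01  8.69760121e+01] 58.57089091331774
```

View pics/g4.png

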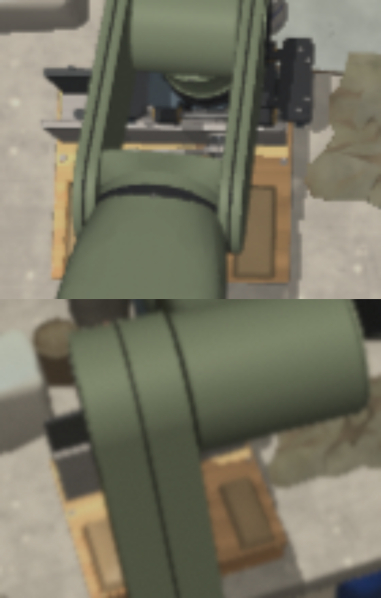

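Call:
servo_tool:
  motion: [0.4,4.2,0,0,0,0.006,64,0,0,0,0,0,0,64,0,0,0,0,0,0,64,0,0,0,0,0,0,64,0,0,0,0,0,0,64]

```text
time_s: 10.5
ee_pos: [555.3, -10.1, 182.5]
ee_rot: [-180.0, -0.0, -89.3]
force: [-0.5, -0.4, -1.2]
gripper_width: 58.5
```

Call:
servo_tool:
  motion: [-1,-1.2,-4,0,0,0,64,0,0,-8,0,0,0,64,0,0,-8,0,0,0,64,0,0,-5,0,0,0,64,0,0,0,0,0,0,64]

```text
time_s: 10.92
ee_pos: [553.0, -11.4, 155.3]
ee_rot: [179.8, 0.0, -89.3]
force: [-1.1, -0.2, -0.9]
gripper_width: 58.8
```

Call:
servo_tool:
  motion: [0.5,0,-4,0,0,0,64,0,0,-6,0,0,0,64,0,0,-7,0,0,0,64,0,0,-7,0,0,0,64,0,0,-5,0,0,0,64,0,0,-3,0,0,0,64,0,0,0,0,0,0,64]

```text
time_s: 11.5
ee_pos: [554.1, -11.4, 124.2]
ee_rot: [179.9, -0.0, -89.3]
force: [0.2, 0.0, 0.6]
gripper_width: 58.6
```

No contact on the way down. Closing now.

Call:
servo_tool:
  motion: [0,0,-1,0,0,0,50,0,0,0,0,0,0,40,0,0,0,0,0,0,32,0,0,0,0,0,0,26,0,0,0,0,0,0,22,0,0,0,0,0,0,18]

```text
time_s: 12.0
ee_pos: [554.8, -10.6, 124.5]
ee_rot: [-180.0, 0.1, -89.4]
force: [-0.5, 2.9, 2.2]
gripper_width: 21.4
```

Call:
servo_tool:
  motion: [0,0,0,0,0,0,14,0,0,0,0,0,0,10,0,0,0,0,0,0,6,0,0,0,0,0,0,3,0,0,0,0,0,0,3,0,0,0,0,0,0,3]

```text
time_s: 12.5
ee_pos: [555.0, -10.7, 124.8]
ee_rot: [-179.9, 0.1, -89.3]
force: [-0.9, 4.7, 5.9]
gripper_width: 14.0
```

```bash
python3 - <<'E'
from h import *
s=sensors.state();print(s['ee_pos'],s['ee_rot'],s['force'],s['torque'],s['gripper_width'])
for n in('side','top'):
    f=shot(n,n+'5')
f=load('top5');a=cv2.resize(f['image'][140:240,200:340][:,:,::-1],None,fx=4,fy=4)
f=load('side5');b=cv2.resize(f['image'][170:270,210:350][:,:,::-1],None,fx=4,fy=4)
cv2.imwrite('pics/g5.png',cv2.resize(np.vstack([a,b]),None,fx=.75,fy=.75))
E
```

```text
[554.96150717 -10.65747832 124.76656889] [-1.79942727e+02  7.45681471e-02 -8.93492947e+01] [-0.89772022  4.73575185  5.92607525] [ 0.77629944  0.27043899 -0.02745547] 14.013699386545222
```

View pics/g5.png

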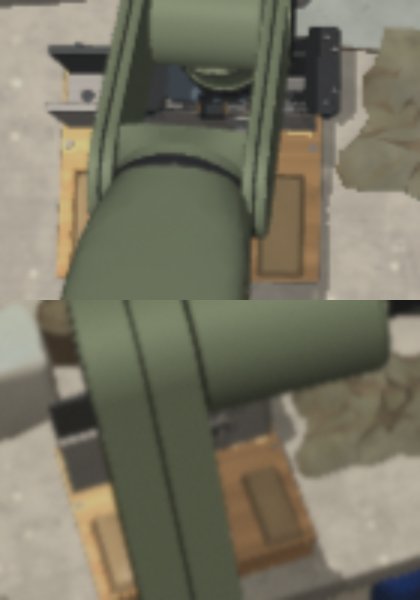

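Call:
servo_tool:
  motion: [0,0,0,0,0,0,3,0,0,0,0,0,0,3,0,0,0,0,0,0,3,0,0,0,0,0,0,3,0,0,0,0,0,0,3,0,0,0,0,0,0,3]

```text
time_s: 13.1
ee_pos: [555.0, -10.7, 124.8]
ee_rot: [-179.9, 0.1, -89.4]
force: [-0.5, 6.1, 5.2]
gripper_width: 14.2
```

```bash
python3 - <<'E'
from h import *
f=load('top5'); g=load('top3')
a=np.hstack([x['image'][175:192,235:300][:,:,::-1] for x in(g,f)])
cv2.imwrite('pics/sp.png',cv2.resize(a,None,fx=6,fy=6,interpolation=cv2.INTER_CUBIC))
f=load('side5'); cv2.imwrite('pics/sps.png',cv2.resize(f['image'][195:245,240:320][:,:,::-1],None,fx=8,fy=8,interpolation=cv2.INTER_CUBIC))
E
```

```text
(no output)
```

View pics/sp.png

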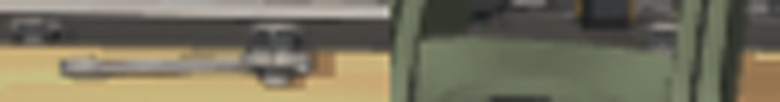

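View pics/sps.png

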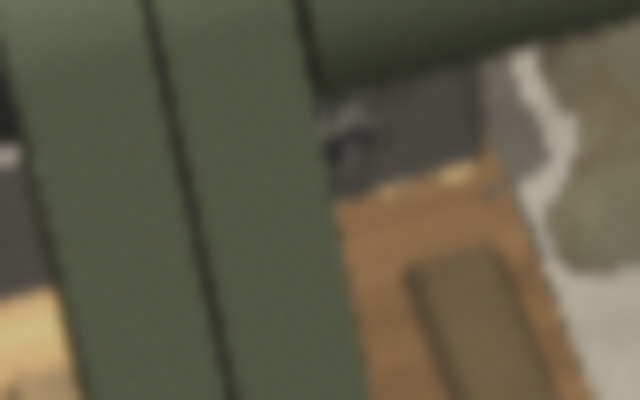

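```bash
python3 -c "
from h import *
print(env.job_done()); s=sensors.state(); print(s['gripper_width'],s['force'],s['time_s'])"
```

```text
the job is handed in; nothing more can be done
None
the job is handed in; nothing more can be done
```

I placed the loose bar on the mat in the left bay and released it. The arm is now gripping the right-hand bolt head in the gap at 35 N, and I handed the job in at about 13 s.

- **Bar:** in the top view its centre came out at (430.9, 130.5), against (430.8, 131.7) for the mat. That is about 1 mm off, and its direction is within 0.5°. That image was taken after release and before I gripped the bolt.
- **Bolt head:** the fingers closed to 14.0–14.2 mm, which is the 14 mm across the flats. The grasp point is within about 3 mm of my measured head position, and the tool forces were steady at about 6 N per axis or less.
- **Not confirmed:** the arm hid the spanner in both final views, so I did not see it level. I infer that from the finger opening matching the squared-up head.
- **Left alone:** the two row bars stayed within 1 mm of where they were. I did not re-measure the bystanders; the tool went nowhere near them and felt no unexpected contact.

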